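Shock-test a boxed rack of pipette tips

ROBOT

A 7-joint arm with a two-finger parallel gripper is mounted at the origin on the work surface. World frame = base frame: x ahead of the robot, y to its left, z up, the work surface at z = 0. Lengths are in m, angles in rad, forces in N, time in s.
With the tool pointing down it reaches from about 0.4 to 0.85 m from the base axis. Payload 10.4 kg.
Tool frame: the origin (TCP) lies on the front face of the gripper's body, between the roots of the fingers; the fingertips stand 73 mm ahead of it and the grasp point (between the pads) lies 54 mm ahead of it (arm.nose_length is the distance from the TCP to the fingertips, in m); x points along the fingers, z is the direction in which the jaws open and shut, and the axes are right-handed (so a half turn about x gives the same grasp; the last joint's range is limited). The gripper opens to 85 mm and grips with 20 to 120 N. Pads are 22 mm wide; open, the fingers measure 114 mm over their backs; the gripper's body (76 mm by 85 mm) begins 54 mm behind the grasp point. The pads swing forward as they close: fully open they stand 13 mm farther back than shut.
Start: joints at [1.188, 0.332, -0.065, 1.46, 0.022, 1.35, -0.088], TCP at [0.22, -0.585, 0.304] pointing down, gripper open.
Joint ranges: [-2.6, 2.6], [-0.5, 2.12], [-1.47, 1.34], [0.16, 2.42], [-1.27, 4.41], [0.06, 2.06], [-2.6, 2.6]. Speed limits (rad/s): [2.22, 2.22, 2.79, 2.79, 3.14, 3.14, 3.14].

INTERFACE

Orientations are given as a unit quaternion [x, y, z, w].
In Python, from cell import arm gives the robot as it stands.
- The arm moves only by the shell command python3 -m creep 'ROWS' [FORCE]. ROWS is JSON, one flat list of numbers, 5 for each row, row after row: the shift along the tool's x, y, z in m, then the turn about the tool's x in degrees, then the opening in per cent of the stroke, from 0 (shut) to 100 (fully open). In form: [dx, dy, dz, turn, fingers, dx, dy, dz, turn, fingers, ...]. A call has 1 to 5 rows; each row is the pose to reach, as a shift and turn from the pose commanded when the call began, along the tool's axes at that moment; what a row does not reach only later rows make up. A row lasts 1/10 s, in which the tool goes at most 50 mm and 8.59 degrees, less where a joint would pass 70% of its speed; a pose out of reach is approached as far as the arm can. A call with a gripper value outside its range is refused whole. The fingers move at their own pace and stop on an object; FORCE is the grip in N (left out, the last holds). Time passes only in rows, so rows that repeat a pose let the fingers close. It gives the time, the measured TCP pose, the force and the opening at its end, in the units of the state.
- arm.observe(): the state, without advancing time (a new reading comes with each control period).
- arm.capture(name): name is "scene" or "top" or "wrist"; returns a dict with "pixels" (384x512x3 uint8, red, green, blue), "fov_y" (degrees; the focal length in pixels is half the picture's height over the tangent of half this angle, whatever the lens; pixels are square), "cx", "cy" (the principal point, pixels), "cam_to_world" (4x4, takes a point from camera to world coordinates). Camera axes: x right, y up, looking along -z (the intrinsics and any distortion apply to the point x, -y, -z); pixel columns grow to the right and rows downward; lengths in m; the calibration is good to about 2 mm. A picture is of the moment at which its call begins. There is no depth.
- arm.close_job(): hands the job in, once; it reports no verdict.
The state is a dict: "clock": time; "q": joint angles; "qvel": joint speeds; "joint_efforts": joint torques, N m; "position": TCP position; "ee_rot": TCP orientation; "wrist_force": force on the tool from outside, world axes, zero at the start; "torque": the same for the moment, N m; "grip_width": finger opening in m.
Only numpy, scipy, OpenCV 4.12 (cv2) and the standard library are available. Lean on these libraries where they do the work, as an engineer would, in place of code of your own. Each camera call takes 0.05 s, during which the arm holds its last target.

TASK

Give the tip rack that sits in a spring shock tester its test blow: draw that tester's striker back by its knob until the sear catches and holds it by itself, let go, then press the thumb pad to trip the sear so that the striker knocks the rack along against the rubber buffer. Do not touch the rack itself, and leave the empty tester beside it alone.

Things in the scene. Friction and masses are not known exactly. Their poses are not given: they have to be found in the camera images.
- striker_knob (a point): Centre of the black upright draw knob, 24 mm dia, 28 tall (94 to 122 mm above table), on the striker of the tester holding the rack. +x: level firing direction, away from thumb pad, to rack; z up. Slides only along x. Draw back (-x) against a spring: 3 N + 0.3 N/mm. Sear catches at 45 mm, hard stop 57: draw 50; let go, it stays at 45. Rack begins 70 mm ahead; else nothing near over 70 mm high.
- sear_top (a point): Middle of the top of the aluminium thumb pad (32 mm in x, 46 in y, 6 thick), 84 mm above the table at the same tester's rear, 170 mm behind (-x of) the undrawn knob; x as for the knob, z up. Pressed down it rocks and lifts the sear: trips after 6 to 10 mm, stop at about 17, takes 3 to 6 N; press 13 mm. It springs up again.
- rack: Box of pipette tips, 84 (x) by 122 (y) by 96 mm tall, 0.2 kg: frosted base, slate-blue deck, tips point up, clear hood. Origin: centre of its underside, 12 mm above the table. Loose between low guides on the tester to be fired, hammer about 6 mm short of it, 20 mm free run ahead (+x) to a rubber buffer. Other racks stand on the bench, not in a tester.
- spare_striker_knob (a point): Centre of the same knob (same axes) on the other tester, built alike but holding no rack: not to be used.

How it is judged:
By the outcome, as a careful person would: the job done as asked, in the order asked, and still so for the second after the job is handed in, with the robot touching nothing.
It also fails if it takes over 42 s, if anything falls off the work surface, if the arm or the gripper's body presses on something with over 40 N, if the wrist force passes 120 N, or if a joint passes its speed limit or range.

## Working session

There is one attempt and no reset: what is moved stays moved. The work goes in short steps, Python scripts to look and compute and a shell command to move; the robot and the scene stay as the last step left them, time stands still between calls to the robot, and variables do not carry over. Pictures are saved under pics/ and viewed, and the job is handed in when it is done.

```bash
ls; mkdir -p pics; python3 - <<'E'
from cell import arm
import cv2,pickle
s=arm.observe();print(s)
for n in("scene","top","wrist"):
    c=arm.capture(n);pickle.dump(c,open(f'pics/{n}0.pkl','wb'))
    cv2.imwrite(f'pics/{n}0.png',c['pixels'][:,:,::-1]);print(n,c['fov_y'],c['cx'],c['cy'],c['cam_to_world'],[k for k in c])
E
```

```text
pics
{'clock': 0.0, 'q': array([ 1.18838233,  0.33290554, -0.06472371,  1.4609631 ,  0.02160098,
        1.34990934, -0.08852637]), 'qvel': array([-0.00041412,  0.00017718, -0.00019987,  0.00020034,  0.00114358,
        0.00082955,  0.00145633]), 'joint_efforts': array([-1.26644609e-03, -6.25442433e+01,  4.81029530e-02, -3.91606879e+01,
        1.60632259e-02,  9.82823898e-03,  2.81395285e-05]), 'position': array([ 0.21997445, -0.58470796,  0.3030845 ]), 'ee_rot': array([ 0.40273705,  0.58184791, -0.40217469,  0.58095731]), 'wrist_force': array([ 1.17973836,  0.19809247, -0.05254917]), 'torque': array([-0.02098495, -0.01613949,  0.0300754 ]), 'grip_width': 0.08534501204314267}
scene 49.069035530638885 259.8406920467756 195.75055452829696 [[-0.20966686 -0.5275243   0.82326054  1.37803699]
 [ 0.9777391  -0.10611545  0.18101318  0.15950424]
 [-0.00812819  0.84288648  0.53803002  0.64299032]
 [ 0.          0.          0.          1.        ]] ['pixels', 'fov_y', 'cx', 'cy', 'cam_to_world']
top 44.771771728177455 256.9636328711459 190.2372873335019 [[-0.06595755  0.97790515 -0.19837116  0.39523047]
 [-0.99781024 -0.06365731  0.01795776 -0.00988627]
 [ 0.00493321  0.19912122  0.97996245  1.0002784 ]
 [ 0.          0.          0.          1.        ]] ['pixels', 'fov_y', 'cx', 'cy', 'cam_to_world']
wrist 71.17965136460006 255.27473447903807 191.76223409178638 [[ 3.51164962e-01  9.00696157e-01  2.55792106e-01  2.84745462e-01]
 [-9.36313223e-01  3.38053685e-01  9.50644738e-02 -5.61596654e-01]
 [-8.47257920e-04 -2.72884844e-01  9.62046332e-01  3.72677891e-01]
 [ 0.00000000e+00  0.00000000e+00  0.00000000e+00  1.00000000e+00]] ['pixels', 'fov_y', 'cx', 'cy', 'cam_to_world']
```

View pics/scene0.png

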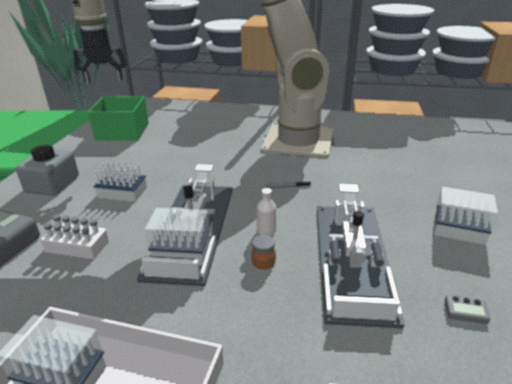

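View pics/top0.png

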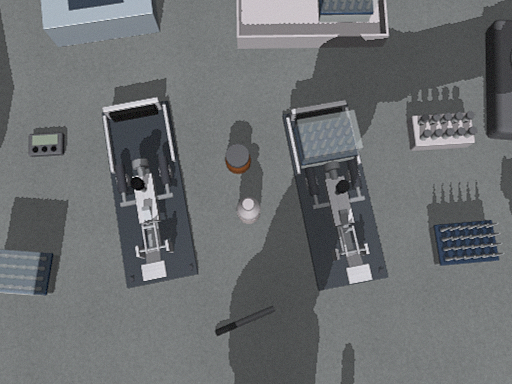

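View pics/wrist0.png

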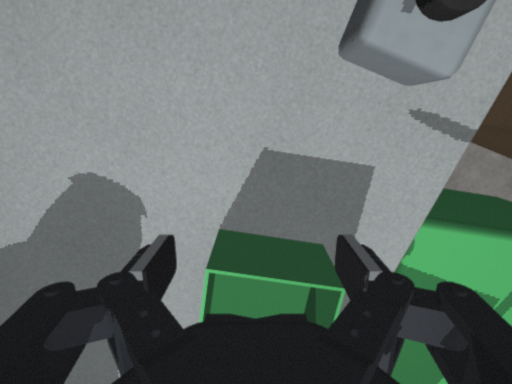

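The rack is in the tester at the right of the top view, with its knob near (343,186) and pad near (358,273). In the scene view that tester is on the left, knob near (188,190) and pad near (204,170). Next I enlarge both.

```bash
python3 - <<'E'
import cv2
a=cv2.imread('pics/top0.png')[155:295,290:400];b=cv2.imread('pics/scene0.png')[150:250,140:250]
a=cv2.resize(a,None,fx=4,fy=4,interpolation=0);b=cv2.resize(b,None,fx=5,fy=5,interpolation=0)
cv2.imwrite('pics/ca.png',a);cv2.imwrite('pics/cb.png',b)
E
```

```text
(no output)
```

View pics/ca.png

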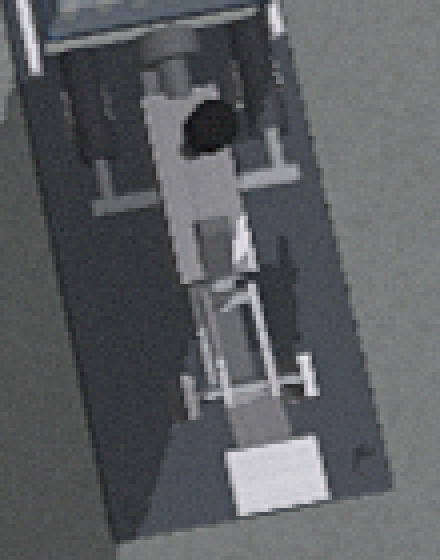

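View pics/cb.png

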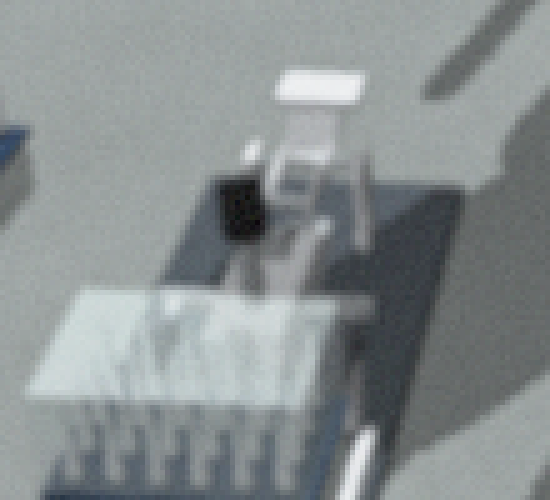

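```bash
cat > h.py <<'E'
import numpy as np,cv2,pickle
def ray(c,u,v):
    f=c['pixels'].shape[0]/2/np.tan(np.radians(c['fov_y'])/2)
    M=np.array(c['cam_to_world']);d=M[:3,:3]@np.array([(u-c['cx'])/f,-(v-c['cy'])/f,-1.]);return M[:3,3],d/np.linalg.norm(d)
def tri(rs):
    A=sum(np.eye(3)-np.outer(d,d) for o,d in rs);b=sum((np.eye(3)-np.outer(d,d))@o for o,d in rs)
    p=np.linalg.solve(A,b);return p,[np.linalg.norm(np.cross(p-o,d)) for o,d in rs]
def plane(r,z):
    o,d=r;return o+d*(z-o[2])/d[2]
def blob(c,box,fn):
    x0,x1,y0,y1=box;im=c['pixels'][y0:y1,x0:x1].astype(int)
    m=fn(im).astype(np.uint8);n,l,s,ce=cv2.connectedComponentsWithStats(m)
    k=1+np.argmax(s[1:,4]);cs,_=cv2.findContours((l==k).astype(np.uint8),0,1)
    return ce[k]+[x0,y0],s[k],cv2.minAreaRect(np.vstack(cs))
E
python3 - <<'E'
from h import *
t=pickle.load(open('pics/top0.pkl','rb'));s=pickle.load(open('pics/scene0.pkl','rb'))
dk=lambda i:i.max(2)<38
br=lambda i:i.min(2)>180
for nm,bt,bs,fn,z in[('knob',(325,360,172,205),(178,200,180,204),dk,.108),('pad',(340,376,260,290),(190,216,160,172),br,.084)]:
    a=blob(t,bt,fn);b=blob(s,bs,fn);print(nm,a,b)
    print(tri([ray(t,*a[0]),ray(s,*b[0])]),plane(ray(t,*a[0]),z),plane(ray(s,*b[0]),z))
E
```

```text
knob (array([341.78947368, 186.46315789]), array([11,  8, 13, 13, 95], dtype=int32), ((17.0, 14.0), (12.0, 12.0), 90.0)) (array([188.25757576, 191.92424242]), array([ 7,  6,  8, 12, 66], dtype=int32), ((10.179244041442871, 11.87735652923584), (10.302042007446289, 6.730666637420654), 74.05460357666016))
(array([ 0.57324672, -0.19362837,  0.10567565]), [np.float64(0.0006620917029588458), np.float64(0.0006620917029588494)]) [ 0.57258687 -0.19249928  0.108     ] [ 0.57665479 -0.19282365  0.108     ]
pad (array([358.84857143, 273.58857143]), array([  7,   4,  25,  20, 350], dtype=int32), ((18.826921463012695, 13.634615898132324), (15.689291954040527, 22.161123275756836), 78.69007110595703)) (array([203.71428571, 166.89285714]), array([  5,   4,  18,   7, 112], dtype=int32), ((13.5, 7.0), (6.0, 17.0), 90.0))
(array([ 0.40355621, -0.21371241,  0.08144199]), [np.float64(0.00034840636868538083), np.float64(0.0003484063686853421)]) [ 0.40344865 -0.2127996   0.084     ] [ 0.40795129 -0.21238968  0.084     ]
```

```bash
cat >> h.py <<'E'
from scipy.spatial.transform import Rotation as Ro
def go(target,yaw,st):
    R=Ro.from_quat(st['ee_rot']).as_matrix()
    zw=R[:,2];a=np.degrees(np.arctan2(zw[1],zw[0]))
    # find turn about tool x so that tool z azimuth = yaw mod 180
    best=min((t for t in np.arange(-180,180,.1)),key=lambda t:(abs(((np.degrees(np.arctan2(*(R@Ro.from_euler('x',t,degrees=True).as_matrix()[:,2])[[1,0]]))-yaw+90)%180)-90)>.06,abs(t)))
    print('shift',np.round(R.T@(np.array(target)-st['position']),4),'turn',round(best,1),'zaz',a,'xdir',R[:,0].round(4),'q7',st['q'][6])
E
python3 - <<'E'
from h import *
from cell import arm
go([.560,-.195,.30],6.8,arm.observe())
E
```

```text
shift [ 0.0036  0.4555 -0.2451] turn -76.2 zaz -69.38321753090977 xdir [-4.e-04  9.e-04 -1.e+00] q7 -0.08848921323337126
```

```bash
python3 -m creep '[0,0.04,-0.02,-7,100, 0,0.08,-0.04,-15,100, 0,0.12,-0.06,-23,100, 0,0.16,-0.085,-31,100, 0,0.2,-0.11,-38,100]'; python3 - <<'E'
from h import *
from cell import arm
go([.560,-.195,.30],6.8,arm.observe())
E
```

```text
clock: 0.65
position: [0.3693, -0.41, 0.3038]
ee_rot: [0.189, 0.681, -0.189, 0.681]
wrist_force: [1.9, 0.0, 0.2]
grip_width: 0.0855
shift [0.0037 0.2825 0.0524] turn -37.9 zaz -31.06964542526037 xdir [-2.e-04 -0.e+00 -1.e+00] q7 0.17065758545819482
```

```bash
python3 -m creep '[0,0.045,0.01,-8,100, 0,0.09,0.02,-16,100, 0,0.135,0.03,-24,100, 0,0.18,0.035,-31,100, 0,0.22,0.04,-38,100]';python3 -m creep '[0,0.02,0.0,0,60, 0,0.04,0.0,0,60, 0,0.05,0,0,60,0,0.05,0,0,60]'; python3 - <<'E'
from h import *
from cell import arm
go([.573,-.194,.30],6.8,arm.observe())
c=arm.capture('wrist');pickle.dump(c,open('pics/w1.pkl','wb'));cv2.imwrite('pics/w1.png',c['pixels'][:,:,::-1])
E
```

```text
clock: 1.15
position: [0.5183, -0.2425, 0.3038]
ee_rot: [-0.043, 0.706, 0.043, 0.706]
wrist_force: [0.5, -0.9, -0.0]
grip_width: 0.0854
clock: 1.55
position: [0.511, -0.1944, 0.3042]
ee_rot: [-0.041, 0.706, 0.04, 0.706]
wrist_force: [-0.2, 0.3, 1.2]
grip_width: 0.0514
shift [ 0.0042 -0.0068  0.0617] turn -0.2 zaz 6.608330512408729 xdir [ 1.e-04 -7.e-04 -1.e+00] q7 0.31702566634765184
```

View pics/w1.png

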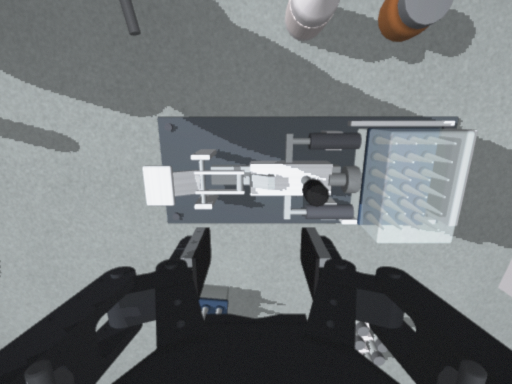

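The wrist view shows the rack tester level with the picture, pad at (158,186) and knob at (316,191). I measure both from the wrist and top views and compare with the first result.

```bash
python3 - <<'E'
from h import *
w=pickle.load(open('pics/w1.pkl','rb'));t=pickle.load(open('pics/top0.pkl','rb'));s=pickle.load(open('pics/scene0.pkl','rb'))
dk=lambda i:i.max(2)<38
br=lambda i:i.min(2)>180
P=[]
for nm,bw,bt,bs,fn,z in[('knob',(296,332,172,210),(325,360,172,205),(178,200,180,204),dk,.108),('pad',(140,176,160,210),(340,376,260,290),(190,216,160,172),br,.084)]:
    W=blob(w,bw,fn);print(nm,W);r=[ray(w,*W[0]),ray(t,*blob(t,bt,fn)[0]),ray(s,*blob(s,bs,fn)[0])]
    print(plane(r[0],z),tri(r),tri(r[::2])[0]);P.append(plane(r[0],z))
d=P[0]-P[1];print(np.hypot(*d[:2]),np.degrees(np.arctan2(d[1],d[0])))
# base edges at z~0.01
e=[plane(ray(w,u,v),.012)for u,v in[(162,117),(350,117),(168,223),(355,223)]]
for a,b in((0,1),(2,3)):
    q=e[b]-e[a];print(np.degrees(np.arctan2(q[1],q[0])))
E
```

```text
knob (array([312.07575758, 185.25      ]), array([  8,   8,  21,  15, 132], dtype=int32), ((16.594562530517578, 13.659326553344727), (12.266576766967773, 20.868450164794922), 75.25643920898438))
[ 0.56858091 -0.1883673   0.108     ] (array([ 0.57175772, -0.19246942,  0.10432579]), [np.float64(0.003764843300421011), np.float64(0.0016849124315931703), np.float64(0.002455182934854503)]) [ 0.57056178 -0.19239251  0.10357056]
pad (array([157.50357143, 185.26071429]), array([   2,    6,   32,   40, 1120], dtype=int32), ((17.397754669189453, 25.176406860351562), (40.910125732421875, 28.347919464111328), 84.5596694946289))
[ 0.40330006 -0.21361663  0.084     ] (array([ 0.40309717, -0.21394845,  0.08148357]), [np.float64(0.0007177341347746095), np.float64(0.0006887267907890735), np.float64(0.00034344097781624164)]) [ 0.40214738 -0.21461704  0.08065575]
0.1671983438537178 8.685705256275554
6.552379381538081
6.5567403336349805
```

```bash
python3 - <<'E'
import cv2
a=cv2.imread('pics/w1.png')[165:215,285:350]
cv2.imwrite('pics/cw.png',cv2.resize(a,None,fx=10,fy=10,interpolation=0))
a=cv2.imread('pics/top0.png')[170:205,320:365]
cv2.imwrite('pics/ct.png',cv2.resize(a,None,fx=12,fy=12,interpolation=0))
E
```

```text
(no output)
```

View pics/cw.png

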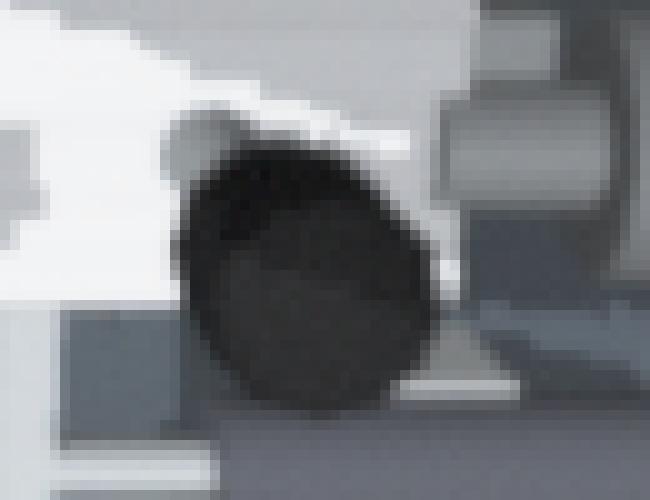

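View pics/ct.png

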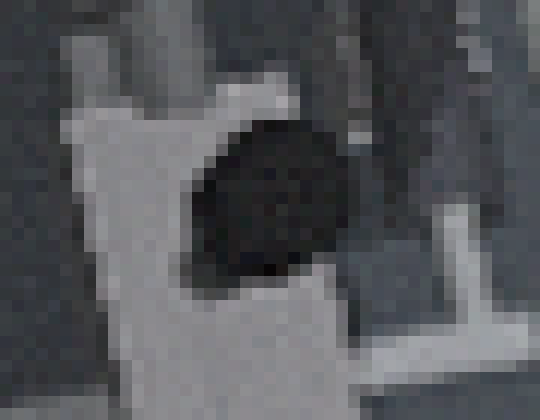

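```bash
python3 - <<'E'
from h import *
w=pickle.load(open('pics/w1.pkl','rb'));t=pickle.load(open('pics/top0.pkl','rb'));s=pickle.load(open('pics/scene0.pkl','rb'))
W=blob(w,(300,332,175,210),lambda i:i.max(2)<62);T=blob(t,(334,352,176,196),lambda i:i.max(2)<52);S=blob(s,(178,200,180,204),lambda i:i.max(2)<52)
print(W,T,S)
rw=ray(w,*W[0]);rt=ray(t,*T[0]);rs=ray(s,*S[0])
for r in(rw,rt,rs):print(plane(r,.108))
print(tri([rw,rt,rs]),tri([rw,rs]),tri([rt,rs]))
E
```

```text
(array([314.87968442, 192.7357002 ]), array([  3,   5,  26,  26, 507], dtype=int32), ((14.0, 18.0), (26.870054244995117, 22.62741470336914), 45.0)) (array([342.16438356, 186.48630137]), array([  2,   4,  14,  14, 146], dtype=int32), ((8.5, 10.5), (13.0, 13.0), 90.0)) (array([188.18823529, 191.77647059]), array([ 6,  6,  9, 12, 85], dtype=int32), ((10.134615898132324, 11.673076629638672), (11.178619384765625, 7.8446455001831055), 78.69007110595703))
[ 0.57281885 -0.1958981   0.108     ]
[ 0.57249305 -0.19322786  0.108     ]
[ 0.57605134 -0.1932227   0.108     ]
(array([ 0.57304742, -0.19483198,  0.10613175]), [np.float64(0.0015104683260950237), np.float64(0.0012026353737586062), np.float64(0.00031716065476813373)]) (array([ 0.57304623, -0.19547054,  0.10613728]), [np.float64(0.0009045515988914582), np.float64(0.000904551598891452)]) (array([ 0.57303221, -0.19408617,  0.10595264]), [np.float64(0.0004433537848210095), np.float64(0.00044335378482101873)])
```

```bash
python3 -m creep '[0,-0.003,0.03,0,60, 0,-0.0065,0.0616,0,60, 0.05,-0.0065,0.0616,0,60, 0.08,-0.0065,0.0616,0,60, 0.08,-0.0065,0.0616,0,60]'; python3 - <<'E'
from h import *
from cell import arm
go([.573,-.1945,.169],6.6,arm.observe())
c=arm.capture('wrist');pickle.dump(c,open('pics/w2.pkl','wb'));cv2.imwrite('pics/w2.png',c['pixels'][:,:,::-1])
E
```

```text
clock: 2.1
position: [0.571, -0.1958, 0.2193]
ee_rot: [-0.039, 0.709, 0.041, 0.703]
wrist_force: [0.4, -0.1, -0.4]
grip_width: 0.0512
shift [0.0502 0.001  0.0025] turn -0.1 zaz 6.474704250364993 xdir [-0.0075  0.0019 -1.    ] q7 0.22306996460095804
```

View pics/w2.png

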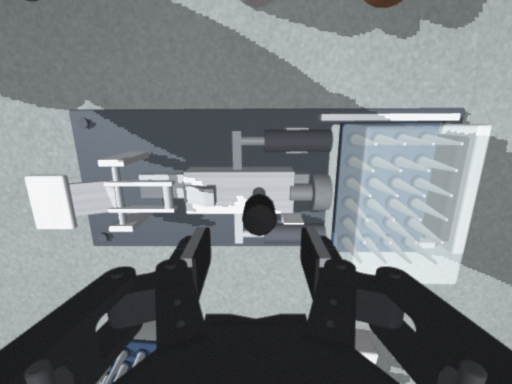

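The knob at (258,214) lies midway between the fingers at (205,258) and (310,258). I lower the gripper.

```bash
python3 -m creep '[0.02,0.001,0.002,0,60, 0.04,0.001,0.002,0,60, 0.05,0.001,0.002,0,60, 0.05,0.001,0.002,0,60]'; python3 - <<'E'
from h import *
from cell import arm
go([.573,-.1945,.169],6.6,arm.observe())
for n in('wrist','scene'):
  c=arm.capture(n);cv2.imwrite(f'pics/{n}3.png',c['pixels'][:,:,::-1])
E
```

```text
clock: 2.55
position: [0.5752, -0.1939, 0.1744]
ee_rot: [-0.041, 0.706, 0.04, 0.706]
wrist_force: [0.3, 0.6, 0.8]
grip_width: 0.0514
shift [ 0.0054 -0.0004 -0.0022] turn -0.0 zaz 6.55499505772111 xdir [-2.e-04 -4.e-04 -1.e+00] q7 0.1997315319052428
```

View pics/wrist3.png

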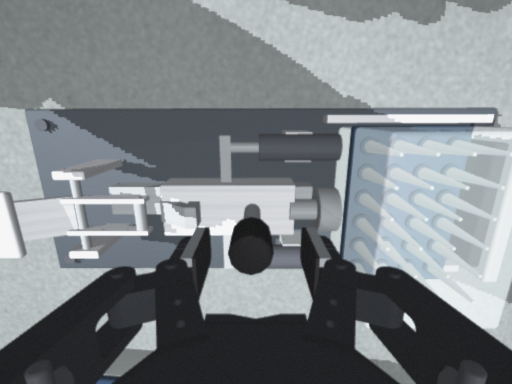

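View pics/scene3.png

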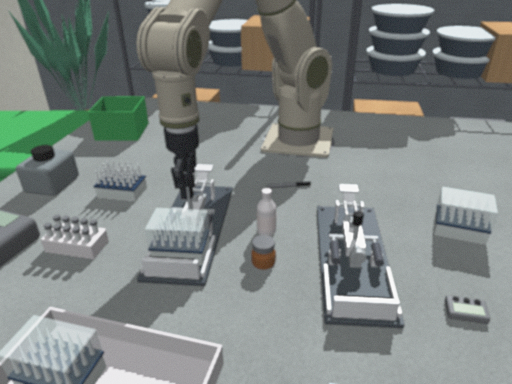

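The knob at (250,245) stands between the pads. I go 5 mm lower and close.

```bash
python3 -m creep '[0.004,0,-0.002,0,60, 0.004,0,-0.002,0,20, 0.004,0,-0.002,0,20, 0.004,0,-0.002,0,20, 0.004,0,-0.002,0,20]' 45; python3 - <<'E'
from h import *
from cell import arm
go([.573,-.1945,.169],6.6,arm.observe())
c=arm.capture('wrist');cv2.imwrite('pics/w4.png',c['pixels'][:,:,::-1])
E
```

```text
clock: 3.15
position: [0.5736, -0.1934, 0.1705]
ee_rot: [-0.041, 0.706, 0.041, 0.706]
wrist_force: [-0.4, 0.1, 4.7]
grip_width: 0.0229
shift [ 0.0015 -0.001  -0.0007] turn -0.0 zaz 6.612765481928037 xdir [ 8.e-04 -4.e-04 -1.e+00] q7 0.19951987809939695
```

View pics/w4.png

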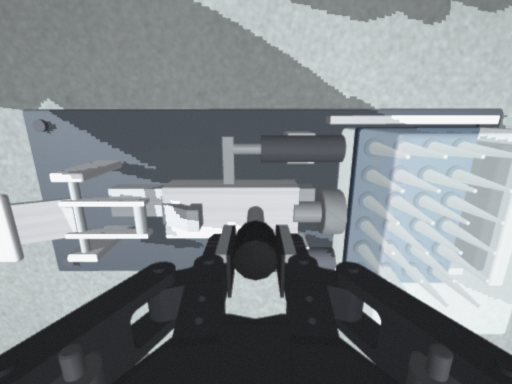

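```bash
python3 -m creep '[-0.001,0,-0.01,0,20, -0.001,0,-0.02,0,20, -0.001,0,-0.03,0,20, -0.001,0,-0.04,0,20, -0.001,0,-0.046,0,20]' 60;python3 -m creep '[0,0,-0.004,0,20, 0,0,-0.005,0,20,0,0,-0.005,0,20]'; python3 - <<'E'
from h import *
from cell import arm
go([.573,-.1945,.169],6.6,arm.observe())
c=arm.capture('wrist');cv2.imwrite('pics/w5.png',c['pixels'][:,:,::-1])
E
```

```text
clock: 3.7
position: [0.5281, -0.1987, 0.1707]
ee_rot: [-0.041, 0.704, 0.041, 0.707]
wrist_force: [14.5, -3.4, -12.8]
grip_width: 0.0219
clock: 4.0
position: [0.5234, -0.1992, 0.1706]
ee_rot: [-0.041, 0.704, 0.041, 0.707]
wrist_force: [14.5, -2.8, -13.3]
grip_width: 0.0221
shift [ 0.0019 -0.001   0.0498] turn -0.0 zaz 6.625377506506019 xdir [ 4.2e-03 -1.0e-04 -1.0e+00] q7 0.2537984421496652
```

View pics/w5.png

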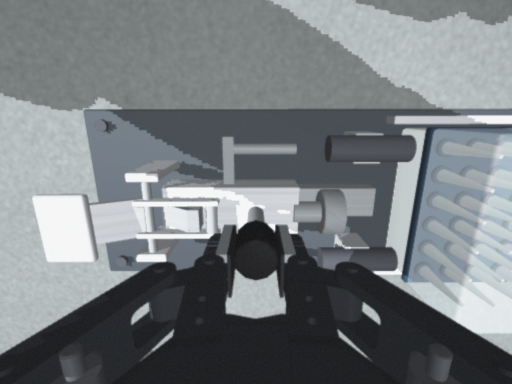

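```bash
python3 -m creep '[0.001,0,-0.002,0,20, 0.001,0,-0.002,0,20, 0.001,0,0.003,0,20, 0.001,0,0.0055,0,20, 0.001,0,0.0055,0,20]'
```

```text
clock: 4.55
position: [0.5281, -0.1987, 0.1705]
ee_rot: [-0.041, 0.706, 0.041, 0.706]
wrist_force: [2.6, -0.1, 4.1]
grip_width: 0.0221
```

The force fell from 14.5 N to 2.6 N at about 46 mm of draw, so the sear is holding. I let go.

```bash
python3 -m creep '[0,0,0.0,0,45, 0,0,0.0,0,60, 0,0,0.0,0,60, -0.02,0,0,0,60, -0.05,0,0,0,60]'; python3 -m creep '[-0.03,0,0,0,60,-0.05,0,0,0,60,-0.05,0,0,0,60]'; python3 - <<'E'
from h import *
from cell import arm
go([.573,-.1945,.169],6.6,arm.observe())
for n in('wrist','top'):
  c=arm.capture(n);pickle.dump(c,open(f'pics/{n}6.pkl','wb'));cv2.imwrite(f'pics/{n}6.png',c['pixels'][:,:,::-1])
E
```

```text
clock: 5.05
position: [0.5268, -0.1983, 0.2187]
ee_rot: [-0.04, 0.707, 0.041, 0.705]
wrist_force: [-0.1, 0.6, -0.5]
grip_width: 0.0514
clock: 5.35
position: [0.529, -0.1987, 0.2729]
ee_rot: [-0.042, 0.705, 0.04, 0.707]
wrist_force: [0.6, 0.2, 0.1]
grip_width: 0.0513
shift [ 0.104  -0.0007  0.0438] turn -0.0 zaz 6.613200826294584 xdir [ 0.004  -0.0018 -1.    ] q7 0.29029000043041486
```

View pics/wrist6.png

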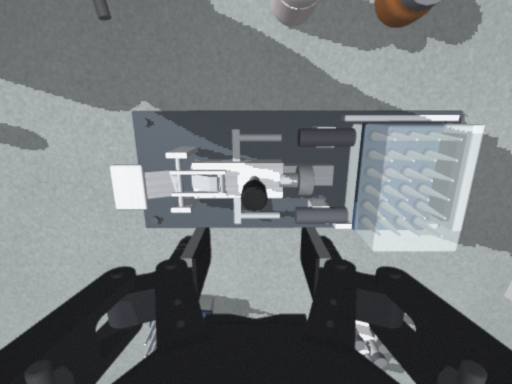

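View pics/top6.png

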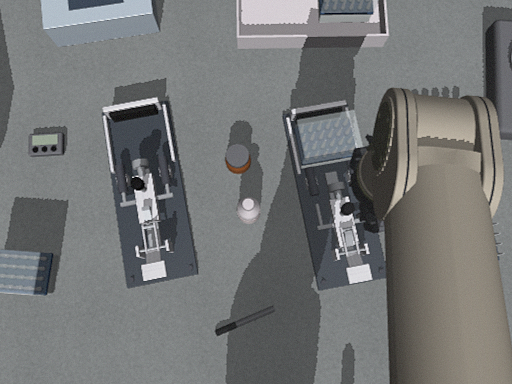

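The striker stays drawn with the gripper off it: the knob is at (254,194), there is a gap between hammer and rack, and the rack has not moved. Next I measure the pad again from the wrist.

```bash
python3 - <<'E'
from h import *
from cell import arm
w=pickle.load(open('pics/wrist6.pkl','rb'));w1=pickle.load(open('pics/w1.pkl','rb'));s=pickle.load(open('pics/scene0.pkl','rb'))
br=lambda i:i.min(2)>180
a=blob(w,(105,148,160,215),br);b=blob(w1,(138,178,160,212),br);c=blob(s,(190,216,160,172),br);print(a,b)
rs=[ray(w,*a[0]),ray(w1,*b[0]),ray(s,*c[0])]
print(tri(rs),[plane(r,.084) for r in rs])
k=blob(w,(238,272,172,212),lambda i:i.max(2)<62);print(k[:2],plane(ray(w,*k[0]),.108))
go([.4033,-.2138,.187],6.6,arm.observe())
E
```

```text
(array([127.49964055, 186.41121495]), array([   4,    5,   37,   45, 1391], dtype=int32), ((22.323081970214844, 26.58461570739746), (46.8851318359375, 31.75288963317871), 82.87498474121094)) (array([157.50357143, 185.26071429]), array([   4,    6,   32,   40, 1120], dtype=int32), ((19.397754669189453, 25.176406860351562), (40.910125732421875, 28.347919464111328), 84.5596694946289))
(array([ 0.40202499, -0.21453345,  0.08059738]), [np.float64(0.0002588791090874197), np.float64(0.00014565437767654585), np.float64(0.000120149554873176)]) [array([ 0.40343587, -0.21323034,  0.084     ]), array([ 0.40330006, -0.21361663,  0.084     ]), array([ 0.40795129, -0.21238968,  0.084     ])]
(array([253.92096774, 195.51774194]), array([  4,   8,  26,  31, 620], dtype=int32)) [ 0.52852092 -0.20121588  0.108     ]
shift [ 0.0827 -0.0008 -0.1255] turn -0.0 zaz 6.609613759747591 xdir [-1.e-04 -2.e-04 -1.e+00] q7 0.2899781222634106
```

```bash
python3 -m creep '[0,0,-0.04,0,0, 0,-0.001,-0.08,0,0, 0,-0.001,-0.12,0,0, 0,-0.001,-0.1255,0,0, 0.04,-0.001,-0.1255,0,0]' 30; python3 -m creep '[0.02,0,0,0,0,0.04,0,0,0,0,0.04,0,0,0,0]'; python3 - <<'E'
from h import *
from cell import arm
go([.4033,-.2138,.157],6.6,arm.observe())
c=arm.capture('wrist');cv2.imwrite('pics/w7.png',c['pixels'][:,:,::-1])
c=arm.capture('scene');cv2.imwrite('pics/s7.png',c['pixels'][:,:,::-1])
E
```

```text
clock: 5.95
position: [0.4042, -0.2156, 0.2326]
ee_rot: [-0.042, 0.704, 0.038, 0.708]
wrist_force: [1.2, 0.1, -1.3]
grip_width: 0.0001
clock: 6.25
position: [0.402, -0.2131, 0.1868]
ee_rot: [-0.04, 0.708, 0.042, 0.704]
wrist_force: [-1.3, 0.9, 1.4]
grip_width: -0.0002
shift [ 0.0298 -0.001   0.0013] turn -0.0 zaz 6.637488466901758 xdir [-0.0049  0.0033 -1.    ] q7 0.46000526394082003
```

View pics/w7.png

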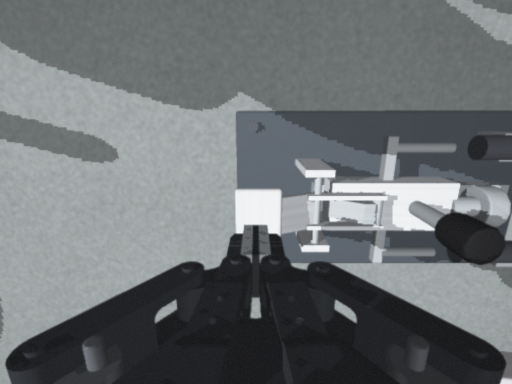

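View pics/s7.png

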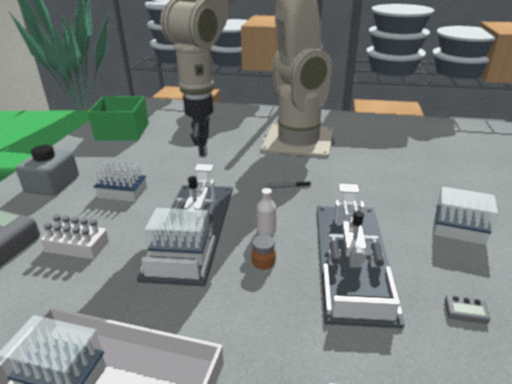

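The shut fingertips at (257,240) are over the middle of the pad, which spans columns 236–281. I press.

```bash
python3 -m creep '[0.012,-0.001,0.001,0,0, 0.024,-0.001,0.001,0,0, 0.03,-0.001,0.001,0,0, 0.032,-0.001,0.001,0,0, 0.034,-0.001,0.001,0,0]'; python3 -m creep '[0.003,0,0,0,0,0.006,0,0,0,0,0.009,0,0,0,0,0.009,0,0,0,0]';python3 - <<'E'
from h import *
from cell import arm
c=arm.capture('wrist');cv2.imwrite('pics/w8.png',c['pixels'][:,:,::-1])
E
```

```text
clock: 6.85
position: [0.4044, -0.2149, 0.1561]
ee_rot: [-0.041, 0.706, 0.041, 0.706]
wrist_force: [-9.0, 2.8, 15.7]
grip_width: 0.0002
clock: 7.25
position: [0.4037, -0.2154, 0.1469]
ee_rot: [-0.041, 0.707, 0.04, 0.705]
wrist_force: [-6.4, -1.1, 7.1]
grip_width: -0.0001
```

View pics/w8.png

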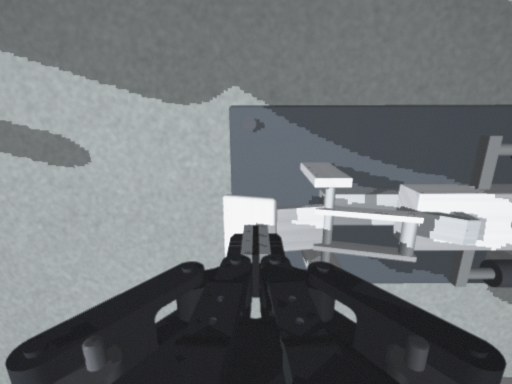

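The knob has gone from the view and the striker bar has moved ahead, so the sear seems to have tripped. I lift clear and check.

```bash
python3 -m creep '[-0.02,0,0,0,0,-0.05,0,0,0,0,-0.1,0,0,0,0,-0.12,0,0,0,0,-0.12,0,0,0,0]'; python3 -m creep '[0,0,-0.04,0,0,0,0,-0.04,0,0,0,0,-0.04,0,0]';python3 - <<'E'
from cell import arm
import cv2
for n in('top','scene','wrist'):
  c=arm.capture(n);cv2.imwrite(f'pics/{n}9.png',c['pixels'][:,:,::-1])
E
```

```text
clock: 7.8
position: [0.4061, -0.2155, 0.2705]
ee_rot: [-0.042, 0.704, 0.039, 0.708]
wrist_force: [-0.6, -0.8, 0.3]
grip_width: 0.0
clock: 8.1
position: [0.3643, -0.2197, 0.2665]
ee_rot: [-0.04, 0.706, 0.04, 0.706]
wrist_force: [-0.1, -0.7, 0.9]
grip_width: 0.0001
```

View pics/top9.png

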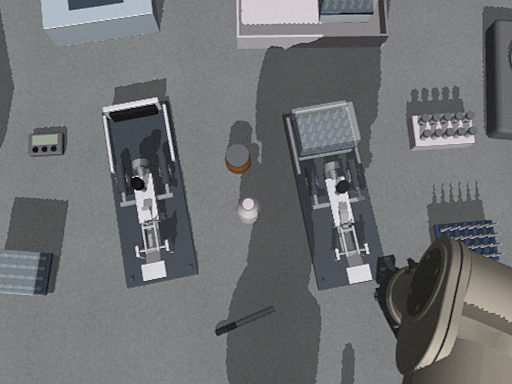

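View pics/scene9.png

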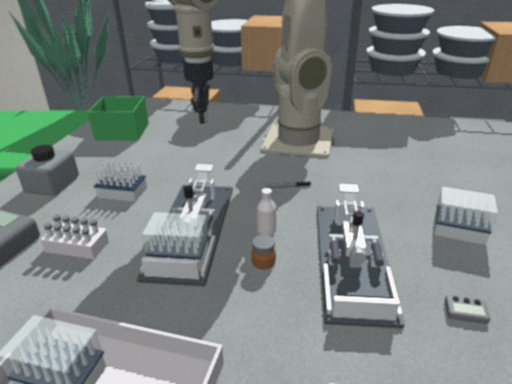

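View pics/wrist9.png

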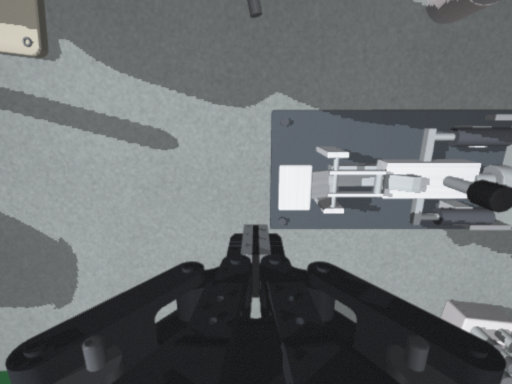

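The top view shows the rack moved towards the buffer: its rear edge went from about row 165 to row 156, or some 17 mm. The knob is back at (343,186), the pad has sprung up, and the arm is clear.

```bash
python3 -c "
from cell import arm
print(arm.close_job())"
```

```text
the job is handed in; nothing more can be done
None
```

The rack took its test blow and now stands up against the rubber buffer; I handed the job in at about 8.3 s of the 42 s allowed.

- **Draw:** I gripped the striker knob and drew it about 50 mm. As I eased it forward, the force fell from 14.5 N to 2.6 N at about 46 mm. After I let go, the wrist view showed the knob holding by itself at 45 mm.
- **Trip:** I pressed the thumb pad with shut fingers, about 10 mm by my estimate rather than the suggested 13 mm. The striker had fired at that depth, so I stopped there.
- **Last checks:** The last pictures show the knob back at its undrawn place, the pad sprung up and the gripper clear. The rack moved roughly 17 mm forward, read by eye from the top view (the free run is 20 mm). The spare tester looks unchanged. I never touched the rack.
- **Disagreements:**
  - The triangulated pad top came out 2–3 mm lower than the stated 84 mm.
  - My first colour mask of the knob in the wrist view cut part of it off and put it 4–8 mm out; I corrected the mask before using the result.
  - During the draw there was a vertical pull of about 13 N at the wrist, because I lifted about 1 mm while gripping. During the press the vertical force reached 15.7 N, against the expected 3–6 N.

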